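# Lock the shaker drive with its bar

### The arm

A 7-joint arm with a two-finger parallel gripper is mounted at the origin on a cart in front of the work surface, level with it; the furniture and walls round the work are solid. World frame = base frame: x ahead of the robot, y to its left, z up, the work surface at z = 0. Lengths are in mm, angles in rad, forces in N, time in s.
With the tool pointing down it reaches from about 425 to 875 mm from the base axis. Payload 4.7 kg.
Tool frame: the origin (TCP) lies at the very end of the fingers, on their centre line; the grasp point (between the pads) lies 19 mm behind it; z points along the fingers, y is the line along which they close (so a half turn about z gives the same grasp; the last joint's range is limited). The gripper opens to 87 mm and grips with 3 to 60 N. Pads are 19 mm wide; open, the fingers measure 117 mm over their backs; the gripper's body (75 mm by 190 mm) begins 51 mm behind the grasp point.
Start: joints at [1.193, 0.321, -0.07, 1.45, 0.023, 1.371, -0.057], TCP at [248.186, -600.776, 201.187] pointing down, gripper open.
Joint ranges: [-2.86, 2.86], [-0.3, 2.09], [-1.38, 1.24], [0.06, 2.45], [-1.56, 4.7], [0.09, 2.05], [-2.69, 2.69]. Speed limits (rad/s): [2.57, 2.57, 3.14, 3.14, 3.14, 3.14, 3.14].

### API

Orientations are given as a unit quaternion [x, y, z, w].
In Python, from rig import r, viewer, job, cut_out gives the robot as it stands.
- The arm moves only by the shell command python3 -m handwheel 'ROWS' [FORCE]. ROWS is JSON, a list of rows, each a list of 3 entries, a list of its own where there are three numbers: the shift along the tool's x, y, z in m, then the turn about the tool's z in rad, then the finger opening in m, from 0 to 0.087. In form: [[[dx, dy, dz], turn, grip], ...]. A call has 1 to 20 rows; each row shifts and turns the commanded pose from where the row before left it, along the tool's axes as they then stand; what a row does not reach is not made up. A row lasts 1/12 s, in which the tool goes at most 41.7 mm and 7.16 degrees, less where a joint would pass 70% of its speed; a pose out of reach is approached as far as the arm can. A call is refused whole if a number of a shift passes 0.0417 or a number of a turn 0.125, either way. A call with a gripper value outside its range is refused whole. The fingers move at their own pace and stop on an object; FORCE is the grip in N (left out, the last holds). Time passes only in rows, so rows that do not move let the fingers close. It gives the time, the measured TCP pose, the force, the opening and the grip force at its end, in the units of the state.
- r.observe(): the state, without advancing time (a new reading comes with each control period).
- viewer.read_camera(name): name is "side" or "top"; returns a dict with "pixels" (384x512x3 uint8, red, green, blue), "fx", "fy", "cx", "cy" (pixels), "rvec" (rotation vector, rad) and "tvec" (3), from world to camera coordinates, as OpenCV has them. Camera axes: x right, y down, z forward; pixel columns grow to the right and rows downward; lengths in mm; the calibration is good to about 2 mm. A picture is of the moment at which its call begins. There is no depth.
- job.close_job(): hands the job in; it is judged then, once.
Trained networks look in a picture, given as the dict that the camera call returned (one of the last four; its "shot" number tells which), for a name from the list of things; names that differ only in an ending like _2 or _b are one class to them, and where a whole thing is asked for, a point or a joint stands for the part that bears it (a point fixed in the world has none). Each returns a list of dicts, best first, with "score" (0 to 1); they miss things now and then, are a little off and sometimes report something else, mostly with a low value. They report only what shows in the picture. A call takes as long as a camera call. They do not tell look-alikes from the thing itself.
- cut_out(label, picture): "region" (384x512 bool, what is visible of it) and "box" ([left, top, width, height] in pixels, round what is visible of it).
The state is a dict: "time": time; "joint_pos": joint angles; "joint_vel": joint speeds; "joint_torque": joint torques, N m; "tool_pos": TCP position; "orientation": TCP orientation; "ft_force": force on the tool from outside, world axes, zero at the start; "wrist_torque": the same for the moment, N m; "opening": finger opening in mm; "gripper_force": force on a finger pad.
Only numpy, scipy, OpenCV 4.12 (cv2) and the standard library are available. Lean on these libraries where they do the work, as an engineer would, in place of code of your own. Each camera call takes 0.05 s, during which the arm holds its last target. There are 200 camera calls.

### The job

Lock the shaft of the small shaker drive for transport: push one of the two posts on the yellow disc round, either way, until the slot in the disc lines up with the steel bar, then push the bar by its red tab through the slot until its nose is fully home against the end of the keeper on the far side. This is all pushing with the fingertips or the outside of the fingers: do not lift the bar, and leave the things lying around undisturbed.

Things in the scene. Friction and masses are not known exactly. Their poses are not given: they have to be found in the camera images.
- lock_base: grey fixed base of the shaft lock on the bench, 365 mm long, 10 mm thick, 120 mm wide round the disc, 56 mm wide along the bar's rail. Origin: on the bench, below the disc's axis. +x is the way the bar is pushed, z up. An aluminium rail, top at z 15 mm, carries the bar from x -278 to x -48 mm
- keeper (a point): centre of the inside end wall of the keeper, a socket with a roof beyond the disc, which the bar's nose meets when home; at (75, 0, 21) mm in the base's frame. Outside, the keeper spans x 43 to 83, y -21 to 21 mm, top (with screws) at z 36 mm. Home means the nose tip at base x 66 mm or more
- post_a (a point): centre of the top of one steel post of the disc: post of 10 mm diameter, standing 30 mm from the disc's axis, from z 29 to z 57 mm above the bench
- post_b (a point): centre of the top of the other, like post, on the opposite side of the axis
- lock_disc: yellow disc, 84 mm wide, on an upright axis, top 29 mm above the bench. Origin: on the axis, 13 mm above the bench. Its open slot, 18 mm wide, flared to 28 mm at the ends, crosses the axis along the disc's x; posts stand on its +y and -y. Lined up when its x lies along the base's x, either way round. Turns both ways without stops near, light friction (0.05 N m, 2 N at a post), stays where left
- lock_bar: loose steel bar with a red tab, 202 mm long, 12 x 12 mm, about 0.2 kg, lying on the rail, underside 15 mm above the bench, nose tapered over 14 mm. Origin: under the nose tip; x along the bar toward the nose, z up. At the start the nose is in the guide, at base x -75 to -55 mm; the disc blocks it unless lined up. Slides with ordinary friction (1 to 3 N)
- tab_back (a point): centre of the back face of the red tab, the face to push on, at the bar's tail (202 mm behind the nose tip). The tab is 36 mm wide, 10 mm thick and stands from z 23 to z 45 mm above the bench; this point is at z 36 mm. Home it is at base x -127
- petri_b: bystander, loose: dark-red petri dish, 62 mm across, 16 mm high; origin under its centre
- petri_c: bystander, loose: cream petri dish, 62 mm across, 16 mm high; origin under its centre
- weigh_boat_a: bystander, loose: white square weighing boat, 68 x 68 x 16 mm; origin under its centre
- marker_black: bystander, loose: white marker pen with black cap, 138 mm long, 14 mm high; origin under its centre
- forceps: bystander, loose: steel forceps, 140 mm long, 10 mm high; origin under its centre
- lab_timer: bystander, loose: white kitchen-type timer, 62 x 68 x 20 mm; origin under its centre
- guide (a point): centre of the top of the bar's guide: two straps over the bar, which keep it from being lifted; at (-83, 0, 34) mm in the base's frame. The guide spans base x -116 to -50, y -20 to 20 mm, top (with screws) at z 36 mm
There are look-alikes about, which are no part of the job. There is more than one size of the lock_bar; the job needs the larger.

How it is judged:
By the outcome, as a careful person would: the job done as asked, in the order asked, and still so for the second after the job is handed in, with the robot touching nothing.
It also fails if it takes over 54 s, if anything falls off the work surface, if the arm or the gripper's body presses on something with over 40 N, if the wrist force passes 120 N, or if a joint passes its speed limit or range.

## Working session

There is one attempt and no reset: what is moved stays moved. The work goes in short steps, Python scripts to look and compute and a shell command to move; the robot and the scene stay as the last step left them, time stands still between calls to the robot, and variables do not carry over. Pictures are saved under pics/ and viewed, at most 10 in all, crops included, and the job is handed in when it is done.

```bash
ls; mkdir -p pics
python3 - <<'E'
from rig import r, viewer, job, cut_out
import cv2,numpy as np,pickle
o=r.observe();print(o['tool_pos'],o['orientation'],o['time'])
P={}
for n in ['top','side']:
    p=viewer.read_camera(n);P[n]=p
    cv2.imwrite(f'pics/{n}0.png',cv2.resize(p['pixels'][:,:,::-1],(800,600)))
    for l in ['lock_base','lock_disc','lock_bar','keeper','post_a','tab_back','guide']:
        try:
            for d in cut_out(l,p): print(n,l,round(d['score'],2),d['box'])
        except Exception as e: print(n,l,e)
pickle.dump(P,open('p0.pkl','wb'))
E
```

```text
pics
[ 247.93455801 -600.21365351  200.06610408] [ 9.80869921e-01  1.94661971e-01 -2.29776236e-04 -9.28940355e-04] 0.0
top lock_base 0.69 [196.3, 175.7, 117.1, 41.0]
top lock_base 0.62 [274.0, 181.5, 28.1, 26.1]
top lock_base 0.29 [356.6, 183.4, 16.5, 15.4]
top lock_disc 0.87 [271.6, 182.8, 25.8, 26.4]
top lock_bar 0.81 [200.0, 183.4, 59.3, 14.0]
top lock_bar 0.65 [230.5, 227.1, 26.3, 29.9]
top lock_bar 0.51 [195.7, 177.6, 115.1, 38.3]
top keeper 0.96 [198.2, 175.0, 113.1, 43.0]
top keeper 0.56 [121.0, 197.8, 45.0, 16.3]
top post_a 0.86 [270.2, 180.8, 26.8, 26.8]
top tab_back 0.59 [227.9, 222.5, 30.0, 35.8]
top guide 0.69 [198.7, 174.0, 113.0, 42.6]
side lock_base 0.72 [238.4, 170.7, 30.0, 71.0]
side lock_base 0.6 [241.7, 179.4, 26.0, 13.1]
side lock_disc 0.75 [240.7, 174.1, 22.2, 17.4]
side lock_bar 0.69 [281.5, 201.5, 36.9, 15.9]
side lock_bar 0.67 [244.1, 203.0, 13.1, 33.1]
side keeper 0.81 [234.8, 170.6, 35.2, 70.1]
side keeper 0.44 [243.2, 200.8, 14.6, 33.5]
side keeper 0.42 [261.3, 263.6, 18.0, 38.2]
side post_a 0.75 [243.6, 177.3, 22.2, 13.7]
side post_a 0.45 [234.1, 174.7, 39.8, 61.5]
side tab_back 0.66 [287.5, 203.9, 27.4, 13.5]
side tab_back 0.45 [242.6, 197.1, 13.3, 38.7]
```

View pics/top0.png

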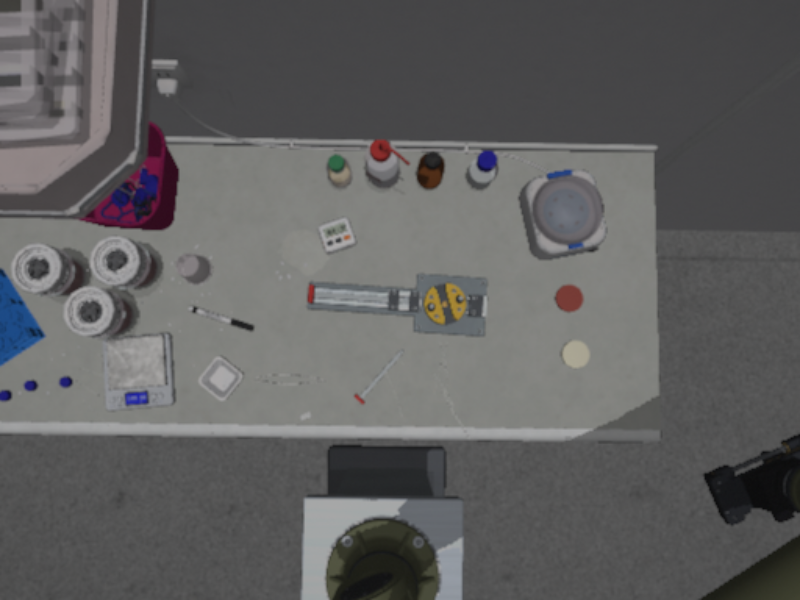

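```bash
cat > h.py <<'E'
import numpy as np,cv2
def ray(p,u,v,z):
    R=cv2.Rodrigues(np.array(p['rvec'],float))[0];t=np.array(p['tvec'],float).ravel()
    d=R.T@np.array([(u-p['cx'])/p['fx'],(v-p['cy'])/p['fy'],1]);c=-R.T@t
    return c+d*(z-c[2])/d[2]
def proj(p,X):
    return cv2.projectPoints(np.array(X,float).reshape(-1,3),np.array(p['rvec'],float),np.array(p['tvec'],float),np.array([[p['fx'],0,p['cx']],[0,p['fy'],p['cy']],[0,0,1]]),None)[0].reshape(-1,2)
E
python3 - <<'E'
import pickle,cv2,numpy as np
from h import *
P=pickle.load(open('p0.pkl','rb'))
a=P['top']['pixels'][165:265,190:323,::-1];a=cv2.resize(a,(798,600),interpolation=cv2.INTER_CUBIC)
cv2.imwrite('pics/top0c.png',a)
b=P['side']['pixels'][160:250,220:340,::-1];cv2.imwrite('pics/side0c.png',cv2.resize(b,(800,600),interpolation=cv2.INTER_CUBIC))
for n in P: 
  p=P[n];R=cv2.Rodrigues(np.array(p['rvec']))[0];print(n,p['fx'],R.round(2).tolist(),(-R.T@np.array(p['tvec']).ravel()).round())
p=P['top'];print(ray(p,284.5,196,29),ray(p,200,187,10),ray(p,313,196,10))
E
```

```text
top 424.9017921273689 [[0.01, -1.0, 0.01], [-1.0, -0.01, -0.1], [0.1, -0.01, -1.0]] [ 404.  -15. 1358.]
side 355.31210412063575 [[-1.0, 0.02, 0.0], [0.01, 0.55, -0.83], [-0.02, -0.83, -0.55]] [557. 983. 718.]
[ 531.3696484  -116.98998782   29.        ] [558.06983588 151.44693281  10.        ] [ 534.51571881 -209.48723292   10.        ]
```

View pics/top0c.png

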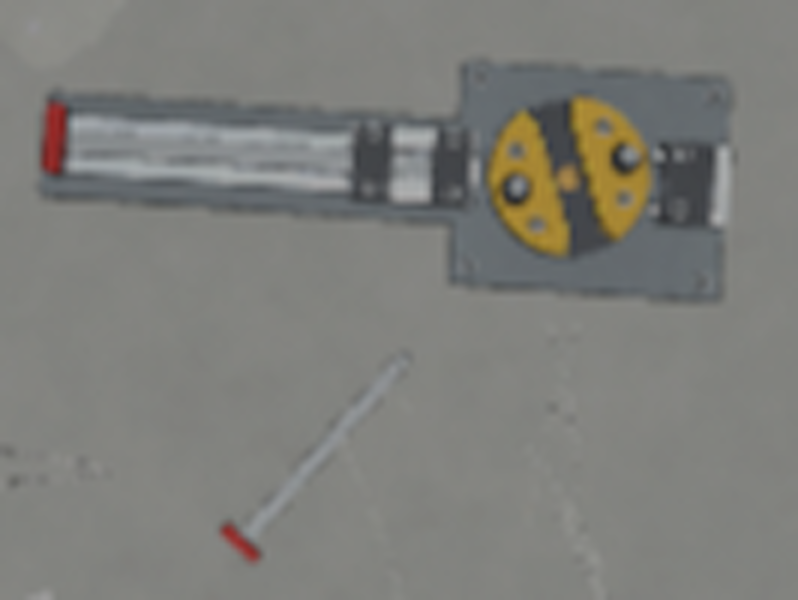

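View pics/side0c.png

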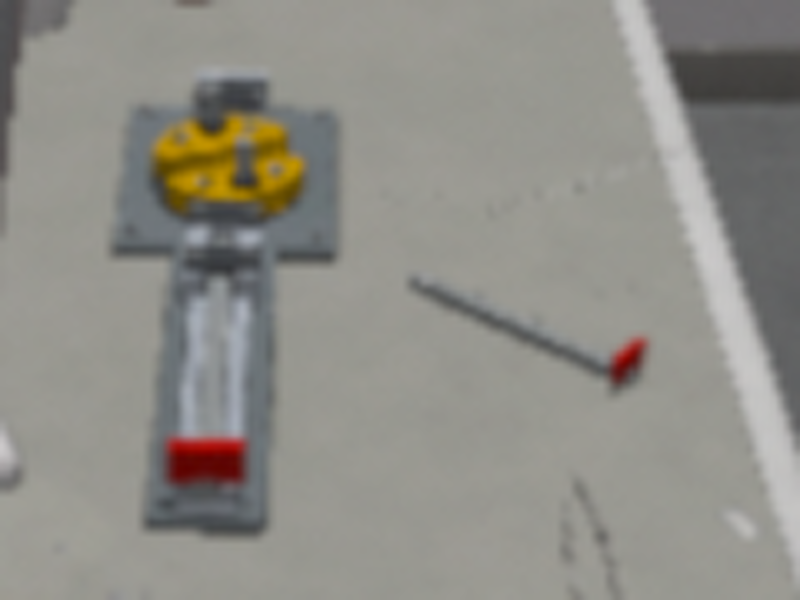

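The job's bar is the one on the rail (tab at top-image px ≈ (199,188)). The other red-tabbed bar, loose at ≈ (230,255), is thinner and off the rail, so it is the look-alike. The crop confirms this. Posts show at ≈ (294.7,190.8) and (275.8,196), the disc hub at ≈ (284.6,195).

Run:
```python
import pickle
from h import *
from scipy.optimize import least_squares
P=pickle.load(open('p0.pkl','rb'));p=P['top'];s=P['side']
f=lambda u,v:((u+.5)/6-.5+190,(v+.5)/6-.5+165)
g=lambda u,v:((u+.5)*120/800-.5+220,(v+.5)*.15-.5+160)
# base corners (base frame, z10), fit x,y,yaw with both cameras
T=[((83,60,10),f(733,77)),((83,-60,10),f(718,300)),((-282,28,10),f(52,93)),((-282,-28,10),f(40,195))]
S=[((-282,28,10),g(147,527)),((-282,-28,10),g(262,530)),((83,60,10),g(135,105)),((83,-60,10),g(340,112))]
def W(q,X):
    c,n=np.cos(q[2]),np.sin(q[2]);X=np.array(X,float)
    return np.c_[q[0]+c*X[:,0]-n*X[:,1],q[1]+n*X[:,0]+c*X[:,1],X[:,2]]
def res(q,sep=0):
    a=proj(p,W(q,[t[0] for t in T]))-[t[1] for t in T];b=proj(s,W(q,[t[0] for t in S]))-[t[1] for t in S]
    return np.r_[a,b].ravel()
q=least_squares(res,[531,-117,-1.63],loss='soft_l1',x_scale=[1,1,.01]).x;print('base',q,np.degrees(q[2]));print(res(q).round(1))
c,n=np.cos(q[2]),np.sin(q[2])
def B(w): d=w[:2]-q[:2];return np.array([c*d[0]+n*d[1],-n*d[0]+c*d[1]]).round(1)
for nm,uv,z in [('hub',f(568,180),25),('pA',f(628,153),57),('pB',f(515,184),57),('slot1',f(556,100),29),('slot2',f(592,250),29),('tabtop',f(55,137),45)]:
    w=ray(p,*uv,z);print(nm,w.round(1),B(w))
for nm,uv,z in [('pBs',g(243,137),57),('pAs',g(212,115),57),('tabs',g(206,440),45),('tabbot',g(206,482),23)]:
    w=ray(s,*uv,z);print(nm,w.round(1),B(w))
```

```text
base [ 539.3426558  -118.78005958   -1.62645856] -93.1892110320637
[-0.1 -0.1  0.2  0.1 -1.1 -0.9 -0.6 -0.5  0.1 -1.2  1.3 -1.3  0.   0.1
  0.2 -0.4]
hub [ 536.2 -116.5   25. ] [-2.1 -3.2]
pA [ 547.5 -144.8   57. ] [25.5  9.6]
pB [530.6 -86.8  57. ] [-31.4 -10.5]
slot1 [ 578.  -109.6   29. ] [-11.4  38.1]
slot2 [ 499.2 -129.    29. ] [ 12.4 -39.5]
tabtop [552.7 151.   45. ] [-270.1   -1.6]
pBs [534.2 -92.3  57. ] [-26.1  -6.6]
pAs [ 550.4 -115.4   57. ] [-4.  10.9]
tabs [556.  148.4  45. ] [-267.7    1.7]
tabbot [556.2 151.4  23. ] [-270.7    1.8]
```

```bash
python3 -m handwheel '[[[0.0322,-0.024,0],0,0.045],[[0.0322,-0.024,0],0,0.045],[[0.0322,-0.024,0],0,0.045],[[0.0322,-0.024,0],0,0.045],[[0.0322,-0.024,0],0,0.045],[[0.0322,-0.024,0],0,0.045],[[0.0322,-0.024,0],0,0.045],[[0.0322,-0.024,0],0,0.045],[[0.0322,-0.024,0],0,0.045],[[0.0322,-0.024,0],0,0.045],[[0.0322,-0.024,0],0,0.045],[[0.0322,-0.024,0],0,0.045],[[0.0322,-0.024,0],0,0.045],[[0.0322,-0.024,0],0,0.045],[[0,0,0],0,0.045],[[0,0,0],0,0.045]]'
cat >> h.py <<'E'
def where(o,target,yang):
    "tool-frame shift (mm) to the target and turn (rad, tool z) to bring tool y to world angle yang (deg)"
    from scipy.spatial.transform import Rotation as Ro
    R=Ro.from_quat(o['orientation']).as_matrix();a=np.degrees(np.arctan2(R[1,1],R[0,1]))
    print('t',o['time'],'tcp',o['tool_pos'].round(1) if hasattr(o['tool_pos'],'round') else o['tool_pos'],'y angle',a.round(1),'tool z',R[:,2].round(3))
    print('shift',(R.T@(np.array(target)-o['tool_pos'])).round(1),'turn',round(np.radians((a-yang+180)%360-180),3))
E
python3 -c "
from rig import r;from h import *
where(r.observe(),[537.5,-118,100],-118)"
```

```text
time: 2.13
tool_pos: [537.5, -114.8, 201.3]
orientation: [0.98, 0.198, 0.0, -0.0]
ft_force: [-0.7, -0.3, -0.1]
opening: 44.8
gripper_force: 0.0
t 2.1333 tcp [ 537.5 -114.8  201.3] y angle -67.2 tool z [ 0.     0.001 -1.   ]
shift [ -1.3   3.  101.3] turn 0.887
```

```bash
python3 -m handwheel '[[[-0.001,0.003,0.012],0.111,0.045],[[0,0,0.012],0.111,0.045],[[0,0,0.012],0.111,0.045],[[0,0,0.012],0.111,0.045],[[0,0,0.012],0.111,0.045],[[0,0,0.012],0.111,0.045],[[0,0,0.012],0.111,0.045],[[0,0,0.012],0.111,0.045],[[0,0,0],0,0.045],[[0,0,0],0,0.045]]'
python3 - <<'E'
from rig import r,viewer;from h import *
import cv2
where(r.observe(),[537.5,-118,42],-118)
p=viewer.read_camera('top');s=viewer.read_camera('side')
a=cv2.resize(p['pixels'][165:225,240:320,::-1],(400,300),interpolation=cv2.INTER_CUBIC)
b=cv2.resize(s['pixels'][140:200,215:295,::-1],(400,300),interpolation=cv2.INTER_CUBIC)
cv2.imwrite('pics/c1.png',np.hstack([a,b]))
E
```

```text
time: 2.97
tool_pos: [535.7, -122.7, 104.8]
orientation: [0.97, -0.245, -0.001, 0.0]
ft_force: [0.8, -0.5, 0.7]
opening: 45.1
gripper_force: 0.0
t 2.9667 tcp [ 535.7 -122.7  104.8] y angle -118.4 tool z [-0.002 -0.    -1.   ]
shift [-0.6 -5.1 62.8] turn -0.007
```

View pics/c1.png

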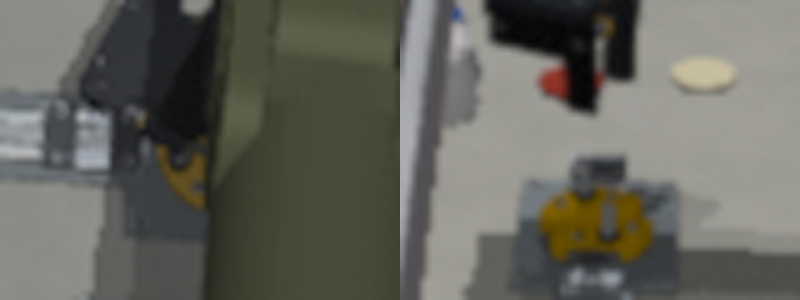

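The side view (right half) shows the disc at ≈ (258,185) with the near post at ≈ (257,183), and the gripper clear above it. The arm hides the disc from the top camera.

```bash
python3 -m handwheel '[[[-0.001,-0.005,0.01],0,0.045],[[0,0,0.012],0,0.045],[[0,0,0.012],0,0.045],[[0,0,0.01],0,0.045],[[0,0,0.01],0,0.045],[[0,0,0.009],0,0.045],[[0,0,0],0,0.045],[[0,0,0],0,0.045]]'
python3 -c "
from rig import r;from h import *
where(r.observe(),[537.5,-118,42],-36)"
```

```text
time: 3.73
tool_pos: [537.8, -116.2, 41.3]
orientation: [0.969, -0.245, -0.001, -0.0]
ft_force: [0.5, -0.2, 0.4]
opening: 44.8
gripper_force: 0.0
t 3.7333 tcp [ 537.8 -116.2   41.3] y angle -118.4 tool z [-0.001  0.    -1.   ]
shift [ 0.6  1.7 -0.7] turn -1.439
```

```bash
python3 -m handwheel '[[[0.0005,0.0015,0],-0.09,0.045],[[0,0,0],-0.09,0.045],[[0,0,0],-0.09,0.045],[[0,0,0],-0.09,0.045],[[0,0,0],-0.09,0.045],[[0,0,0],-0.09,0.045],[[0,0,0],-0.09,0.045],[[0,0,0],-0.09,0.045],[[0,0,0],-0.09,0.045],[[0,0,0],-0.09,0.045],[[0,0,0],-0.09,0.045],[[0,0,0],-0.09,0.045],[[0,0,0],-0.09,0.045],[[0,0,0],-0.09,0.045],[[0,0,0],-0.09,0.045],[[0,0,0],-0.04,0.045],[[0,0,0],0,0.045],[[0,0,0],0,0.045]]'
python3 - <<'E'
from rig import r,viewer;from h import *
import cv2
where(r.observe(),[537.5,-118,42],-32)
p=viewer.read_camera('top');s=viewer.read_camera('side')
a=cv2.resize(p['pixels'][165:225,240:320,::-1],(400,300),interpolation=cv2.INTER_CUBIC)
b=cv2.resize(s['pixels'][160:208,220:284,::-1],(400,300),interpolation=cv2.INTER_CUBIC)
cv2.imwrite('pics/c2.png',np.hstack([a,b]))
E
```

```text
time: 5.23
tool_pos: [538.5, -118.2, 42.7]
orientation: [0.902, 0.431, 0.0, 0.0]
ft_force: [0.4, 0.2, -0.9]
opening: 44.6
gripper_force: 0.0
t 5.2333 tcp [ 538.5 -118.2   42.7] y angle -38.9 tool z [ 0.001 -0.    -1.   ]
shift [-0.5 -0.9  0.7] turn -0.12
```

View pics/c2.png

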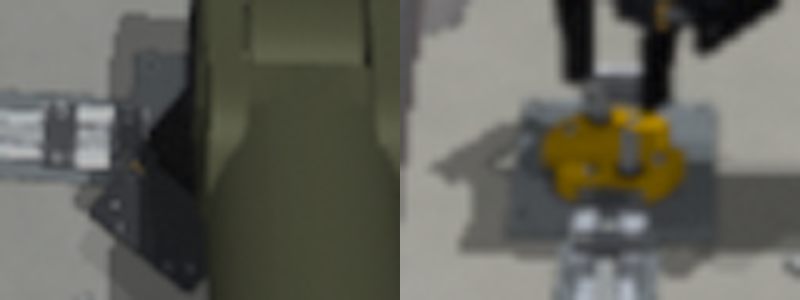

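The side crop shows the near post at ≈ (270,180), still well off its target, and the fingers seem to end higher than expected. I'll check by projecting the known points.

Run:
```python
from rig import r,viewer;from h import *
import pickle
P=pickle.load(open('p0.pkl','rb'));o=r.observe();t=np.array(o['tool_pos'])
for n,(x0,y0,sx,sy) in dict(side=(220,160,6.25,6.25)).items():
  p=P[n]
  for l,X in dict(fingA=t+30*np.array([np.cos(-.68),np.sin(-.68),0]),fingB=t-30*np.array([np.cos(-.68),np.sin(-.68),0]),axis=[537.5,-118,29],
     **{f'postB{a}':[537.5-30*np.cos(np.radians(a-93.2)),-118-30*np.sin(np.radians(a-93.2)),57] for a in (20,40,60,90)}, **{f'postA{a}':[537.5+30*np.cos(np.radians(a-93.2)),-118+30*np.sin(np.radians(a-93.2)),57] for a in (20,90)}).items():
    u=proj(p,X)[0];print(l,((u[0]-x0)*sx+400).round(),((u[1]-y0)*sy).round())
```

```text
fingA 577.0 107.0
fingB 658.0 141.0
axis 619.0 144.0
postB20 635.0 128.0
postB40 651.0 124.0
postB60 663.0 117.0
postB90 670.0 104.0
postA20 603.0 78.0
postA90 567.0 102.0
```

The post matches the 20° (unmoved) projection. The visible fingertips sit about 19 mm above the reported TCP, and no contact force was felt, so the fingers passed over the posts. I'll turn back and then check the fingertip height in the image before going lower.

```bash
python3 -m handwheel '[[[0,0,0],0.116,0.045],[[0,0,0],0.116,0.045],[[0,0,0],0.116,0.045],[[0,0,0],0.116,0.045],[[0,0,0],0.116,0.045],[[0,0,0],0.116,0.045],[[0,0,0],0.116,0.045],[[0,0,0],0.116,0.045],[[0,0,0],0.116,0.045],[[0,0,0],0.116,0.045],[[0,0,0],0.116,0.045],[[0,0,0],0.116,0.045],[[0,0,0],0,0.045],[[0,0,0],0,0.045]]'
python3 - <<'E'
from rig import r,viewer;from h import *
import cv2
o=r.observe();where(o,[537.5,-118,42],-118)
s=viewer.read_camera('side')
b=cv2.resize(s['pixels'][145:205,220:300,::-1],(800,600),interpolation=cv2.INTER_CUBIC)
from scipy.spatial.transform import Rotation as Ro
R=Ro.from_quat(o['orientation']).as_matrix()
for k in (-1,1):
  for z in (0,19,70):
    X=np.array(o['tool_pos'])+30*k*R[:,1]+[0,0,z];u=(proj(s,X)[0]-[220,145])*10+5
    cv2.circle(b,tuple(int(v) for v in u),4,(0,255,0) if z==0 else (255,0,255),-1);print(k,z,u.round())
cv2.imwrite('pics/c3.png',b)
E
```

```text
time: 6.5
tool_pos: [538.1, -117.8, 42.3]
orientation: [0.969, -0.245, 0.0, 0.0]
ft_force: [0.3, 0.4, 0.8]
opening: 44.8
gripper_force: 0.0
t 6.5 tcp [ 538.1 -117.8   42.3] y angle -118.4 tool z [ 0. -0. -1.]
shift [-0.4  0.4  0.3] turn -0.007
-1 0 [314. 393.]
-1 19 [314. 348.]
-1 70 [313. 222.]
1 0 [390. 316.]
1 19 [390. 272.]
1 70 [391. 149.]
```

View pics/c3.png

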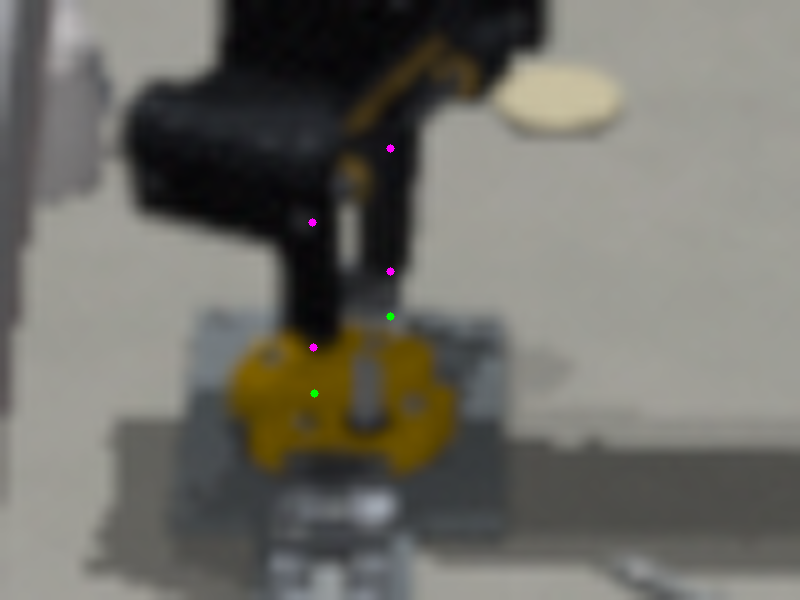

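The fingers end at the upper (magenta, +19 mm) marks, near ≈ (314,345), so the true fingertips are about 19–20 mm above the reported TCP. I'll go 20 mm lower in small steps and watch the force.

```bash
python3 -m handwheel '[[[0,0,0.005],0,0.045],[[0,0,0.005],0,0.045],[[0,0,0],0,0.045]]'; python3 -m handwheel '[[[0,0,0.004],0,0.045],[[0,0,0.004],0,0.045],[[0,0,0.002],0,0.045],[[0,0,0],0,0.045]]'
```

```text
time: 6.8
tool_pos: [536.9, -117.8, 30.7]
orientation: [0.969, -0.246, -0.001, -0.0]
ft_force: [0.1, 0.3, 0.0]
opening: 45.1
gripper_force: 0.0
time: 7.13
tool_pos: [537.4, -117.8, 21.4]
orientation: [0.969, -0.246, -0.001, -0.0]
ft_force: [0.6, 0.5, 0.1]
opening: 45.0
gripper_force: 0.0
```

```bash
python3 -m handwheel '[[[0,0,0],-0.09,0.045],[[0,0,0],-0.09,0.045],[[0,0,0],-0.09,0.045],[[0,0,0],-0.09,0.045],[[0,0,0],-0.09,0.045],[[0,0,0],-0.09,0.045],[[0,0,0],-0.09,0.045]]';python3 -m handwheel '[[[0,0,0],-0.08,0.045],[[0,0,0],-0.08,0.045],[[0,0,0],-0.08,0.045],[[0,0,0],-0.08,0.045],[[0,0,0],-0.08,0.045],[[0,0,0],-0.08,0.045],[[0,0,0],-0.08,0.045],[[0,0,0],-0.08,0.045],[[0,0,0],-0.08,0.045],[[0,0,0],0,0.045]]'
python3 - <<'E'
from rig import r,viewer;from h import *
import cv2
o=r.observe();where(o,[537.5,-118,22],-32);print(o['wrist_torque'])
s=viewer.read_camera('side')
b=cv2.resize(s['pixels'][145:205,220:300,::-1],(800,600),interpolation=cv2.INTER_CUBIC)
cv2.imwrite('pics/c4.png',b)
for a in (70,80,90): print(a,(proj(s,[537.5-30*np.cos(np.radians(a-93.2)),-118-30*np.sin(np.radians(a-93.2)),57])[0]-[220,145])*10+5)
E
```

```text
time: 7.72
tool_pos: [539.2, -117.9, 22.6]
orientation: [0.998, 0.068, 0.001, 0.0]
ft_force: [2.9, 1.2, -1.6]
opening: 45.3
gripper_force: 0.9
time: 8.55
tool_pos: [538.4, -117.7, 22.4]
orientation: [0.91, 0.414, 0.0, 0.0]
ft_force: [1.0, 0.0, 0.5]
opening: 45.2
gripper_force: 0.1
t 8.55 tcp [ 538.4 -117.7   22.4] y angle -41.1 tool z [ 0.001  0.    -1.   ]
shift [-0.8 -0.5  0.4] turn -0.158
[ 0.01936037 -0.1410685   0.00062647]
70 [432.00620759 335.28555916]
80 [436.03418722 328.07140248]
90 [437.55672495 320.63335007]
```

View pics/c4.png

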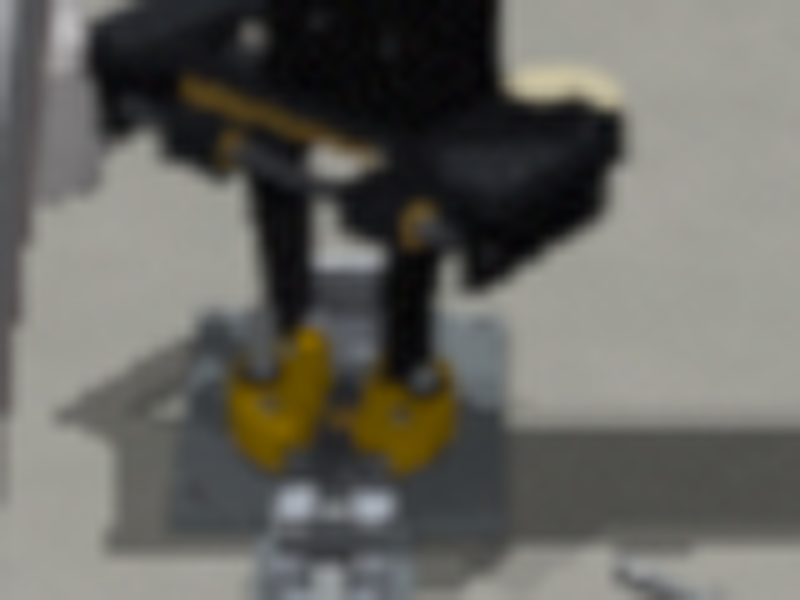

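The disc has turned. The post bases are at ≈ (258,372) and (428,388) in the crop, with the hub at (343,416). I'll compute the remaining angle.

Run:
```python
import pickle
from h import *
s=pickle.load(open('p0.pkl','rb'))['side']
g=lambda u,v:((u+.5)/10-.5+220,(v+.5)/10-.5+145)
for A,B,z in [((258,374),(428,388),29),((262,312),(437,345),57)]:
  a=ray(s,*g(*A),z);b=ray(s,*g(*B),z);d=a-b;print(a.round(1),b.round(1),(np.degrees(np.arctan2(d[1],d[0]))+93.2).round(1))
for a in(60,70,80,90):
  print(a,*[((proj(s,[537.5+k*30*np.cos(np.radians(a-93.2)),-118+k*30*np.sin(np.radians(a-93.2)),29])[0]-[220,145])*10+5).round() for k in (1,-1)])
```

```text
[ 572.7 -125.9   29. ] [ 510.6 -114.9   29. ] 83.2
[ 570.7 -123.4   57. ] [508.2 -99.1  57. ] 72.0
60 [286. 362.] [425. 408.]
70 [279. 369.] [431. 401.]
80 [275. 376.] [435. 394.]
90 [273. 383.] [437. 386.]
```

```bash
python3 -m handwheel '[[[-0.0008,-0.0005,0],-0.05,0.045],[[0,0,0],-0.05,0.045],[[0,0,0],-0.05,0.045],[[0,0,0],0,0.045],[[0,0,0],0.05,0.045],[[0,0,-0.02],0,0.045],[[0,0,-0.03],0,0.045],[[0,0,-0.03],0,0.045],[[0,0,0],0,0.045]]'
python3 -c "
from rig import r;from h import *
where(r.observe(),[553.5,200,100],-3.2)"
```

```text
time: 9.35
tool_pos: [540.7, -119.0, 107.9]
orientation: [0.89, 0.457, 0.003, 0.003]
ft_force: [0.3, -0.3, 1.2]
opening: 44.6
gripper_force: 0.0
t 9.35 tcp [ 540.7 -119.   107.9] y angle -35.7 tool z [ 0.008 -0.003 -1.   ]
shift [ 266.6 -175.6    7. ] turn -0.566
```

```bash
python3 -m handwheel '[[[0.0267,-0.0176,0],0,0],[[0.0267,-0.0176,0],0,0],[[0.0267,-0.0176,0],0,0],[[0.0267,-0.0176,0],0,0],[[0.0267,-0.0176,0],0,0],[[0.0267,-0.0176,0],0,0],[[0.0267,-0.0176,0],0,0],[[0.0267,-0.0176,0],0,0],[[0.0267,-0.0176,0],0,0],[[0.0267,-0.0176,0],0,0],[[0,0,0],-0.113,0],[[0,0,0],-0.113,0],[[0,0,0],-0.113,0],[[0,0,0],-0.113,0],[[0,0,0],-0.113,0],[[0,0,0],0,0],[[0,0,0],0,0]]'
python3 - <<'E'
from rig import r,viewer;from h import *
import cv2
where(r.observe(),[554,195,50],-3.2)
p=viewer.read_camera('top');s=viewer.read_camera('side')
a=cv2.resize(p['pixels'][165:225,250:320,::-1],(466,400),interpolation=cv2.INTER_CUBIC)
b=cv2.resize(s['pixels'][160:220,230:280,::-1],(334,400),interpolation=cv2.INTER_CUBIC)
cv2.imwrite('pics/c5.png',np.hstack([a,b]))
E
```

```text
time: 10.77
tool_pos: [548.4, 200.9, 101.6]
orientation: [0.728, 0.686, -0.001, -0.0]
ft_force: [-0.3, 0.4, 0.6]
opening: 0.5
gripper_force: 0.0
t 10.7667 tcp [548.4 200.9 101.6] y angle -3.4 tool z [-0.001 -0.001 -1.   ]
shift [-5.5  6.  51.6] turn -0.003
```

View pics/c5.png

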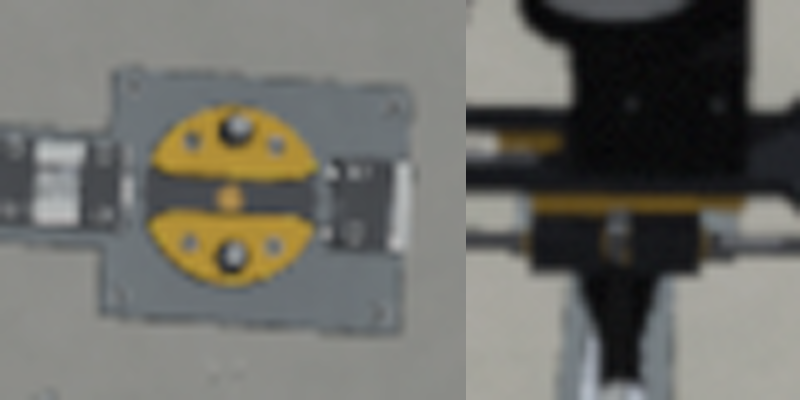

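The top crop shows the slot lined up with the bar to within about 2°, with the posts at ≈ (285.3,183.7) and (284.5,203). Next I'll check the height of the closed fingertips from the side view.

```bash
python3 - <<'E'
import pickle
from h import *
s=pickle.load(open('p0.pkl','rb'))['side']
for z in (0,10,19,25): print(z,((proj(s,[548.4,200.9,101.6+z])[0]-[230,160])*6.67+[466+3,3]).round())
E
python3 -m handwheel '[[[-0.005,0.006,0.012],0,0],[[0,0,0.012],0,0],[[0,0,0.012],0,0],[[0,0,0.012],0,0],[[0,0,0],0,0],[[0,0,0],0,0]]'
python3 - <<'E'
from rig import r,viewer;from h import *
import cv2
o=r.observe();where(o,[554,170,10],-3.2)
s=viewer.read_camera('side')
b=cv2.resize(s['pixels'][170:260,210:290,::-1],(533,600),interpolation=cv2.INTER_CUBIC)
for z in (0,19):
  u=(proj(s,np.array(o['tool_pos'])+[0,0,z])[0]-[210,170])*6.667+3;print(z,u);cv2.circle(b,tuple(int(v) for v in u),3,(0,255,0),-1)
cv2.imwrite('pics/c6.png',b)
E
```

```text
0 [623. 414.]
10 [623. 395.]
19 [623. 377.]
25 [623. 366.]
time: 11.37
tool_pos: [553.2, 196.0, 52.7]
orientation: [0.726, 0.688, -0.001, -0.001]
ft_force: [-0.8, -0.4, 0.4]
opening: 0.3
gripper_force: 0.0
t 11.3667 tcp [553.2 196.   52.7] y angle -3.1 tool z [-0.003 -0.    -1.   ]
shift [-25.9   2.3  42.7] turn 0.002
0 [279.91244882 428.90536846]
19 [279.61288287 394.75786557]
```

View pics/c6.png

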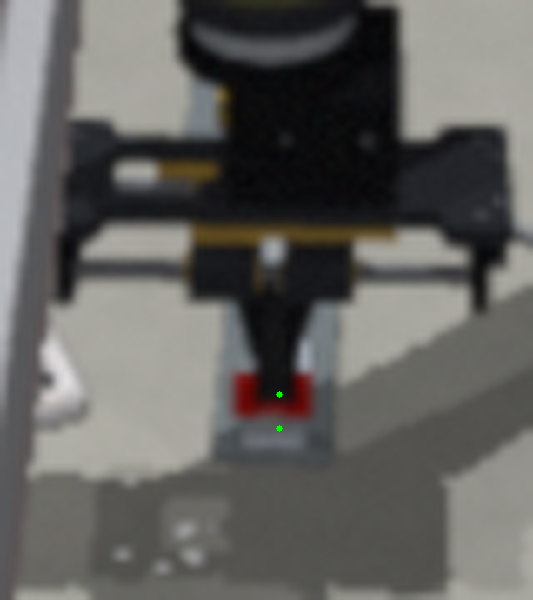

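The closed fingers are centred on the tab (tip ≈ (279,400), tab ≈ (275,395)), with the same height offset of about 17–19 mm. I'll lower behind the tab and push.

```bash
python3 -m handwheel '[[[0,0.001,0.01],0,0],[[0,0.001,0.01],0,0],[[0,0,0.01],0,0],[[0,0,0.006],0,0],[[0,0,0.004],0,0],[[0,0,0],0,0]]';python3 -m handwheel '[[[-0.01,0,0],0,0],[[-0.01,0,0],0,0],[[-0.008,0,0],0,0],[[-0.008,0,0],0,0],[[-0.008,0,0],0,0],[[-0.008,0,0],0,0]]'
```

```text
time: 11.92
tool_pos: [555.5, 195.6, 12.8]
orientation: [0.726, 0.688, -0.001, -0.001]
ft_force: [0.3, 0.1, -0.3]
opening: 0.2
gripper_force: 0.0
time: 12.42
tool_pos: [553.8, 143.2, 14.5]
orientation: [0.726, 0.688, 0.0, 0.0]
ft_force: [-0.3, 1.5, -0.1]
opening: 0.5
gripper_force: 0.7
```

```bash
python3 -m handwheel '[[[-0.007,0,0],0,0],[[-0.007,0,0],0,0],[[-0.007,0,0],0,0],[[-0.007,0,0],0,0],[[-0.007,0,0],0,0]]';python3 -m handwheel '[[[-0.007,0,0],0,0],[[-0.007,0,0],0,0],[[-0.007,0,0],0,0],[[-0.007,0,0],0,0],[[-0.007,0,0],0,0],[[-0.007,0,0],0,0],[[-0.007,0,0],0,0]]'
```

```text
time: 12.83
tool_pos: [551.8, 109.0, 14.4]
orientation: [0.726, 0.688, 0.0, -0.0]
ft_force: [0.5, 2.5, 1.3]
opening: 0.5
gripper_force: 1.3
time: 13.42
tool_pos: [548.9, 59.4, 14.1]
orientation: [0.726, 0.688, -0.0, -0.0]
ft_force: [1.3, 2.7, 1.9]
opening: 0.6
gripper_force: 1.3
```

Forces are low, so the bar is going through the slot. The expected end is near tool y ≈ 18, and I'll stop on the force rise.

```bash
python3 -m handwheel '[[[-0.006,0,0],0,0],[[-0.006,0,0],0,0],[[-0.006,0,0],0,0],[[-0.006,0,0],0,0],[[-0.004,0,0],0,0],[[-0.004,0,0],0,0],[[0,0,0],0,0]]';python3 -m handwheel '[[[-0.003,0,0],0,0],[[-0.003,0,0],0,0],[[-0.002,0,0],0,0],[[0,0,0],0,0]]'
```

```text
time: 14.0
tool_pos: [547.1, 26.7, 13.9]
orientation: [0.726, 0.687, -0.001, 0.0]
ft_force: [1.1, 0.7, -0.9]
opening: 0.5
gripper_force: 0.0
time: 14.33
tool_pos: [546.7, 19.9, 14.0]
orientation: [0.726, 0.688, -0.0, -0.0]
ft_force: [-0.4, 0.3, 0.2]
opening: 0.3
gripper_force: 0.6
```

```bash
python3 -m handwheel '[[[-0.002,0,0],0,0],[[-0.002,0,0],0,0],[[0,0,0],0,0]]';python3 -m handwheel '[[[-0.002,0,0],0,0],[[-0.002,0,0],0,0],[[0,0,0],0,0]]'
```

```text
time: 14.58
tool_pos: [546.7, 19.7, 14.2]
orientation: [0.725, 0.688, 0.002, -0.001]
ft_force: [0.3, 7.8, -0.5]
opening: 0.4
gripper_force: 3.8
time: 14.83
tool_pos: [546.9, 19.6, 14.6]
orientation: [0.725, 0.689, 0.004, -0.003]
ft_force: [1.0, 13.7, 0.7]
opening: 0.5
gripper_force: 6.9
```

The force rises with no further movement, so the nose is against the keeper's end. I'll back off, lift and check.

```bash
python3 -m handwheel '[[[0.015,0,0],0,0],[[0.02,0,0],0,0],[[0.01,0,-0.02],0,0],[[0.01,0,-0.04],0,0],[[0.03,0,-0.02],0,0],[[0.04,0,-0.01],0,0],[[0.04,0,0],0,0],[[0.04,0,0],0,0],[[0.04,0,0],0,0],[[0,0,0],0,0],[[0,0,0],0,0]]'
python3 - <<'E'
from rig import viewer
import cv2,numpy as np
p=viewer.read_camera('top')
cv2.imwrite('pics/c7.png',cv2.resize(p['pixels'][165:265,190:323,::-1],(798,600),interpolation=cv2.INTER_CUBIC))
E
```

```text
time: 15.75
tool_pos: [558.3, 260.1, 104.0]
orientation: [0.724, 0.69, -0.0, -0.0]
ft_force: [-0.1, -0.1, 0.0]
opening: 0.7
gripper_force: 0.0
```

View pics/c7.png

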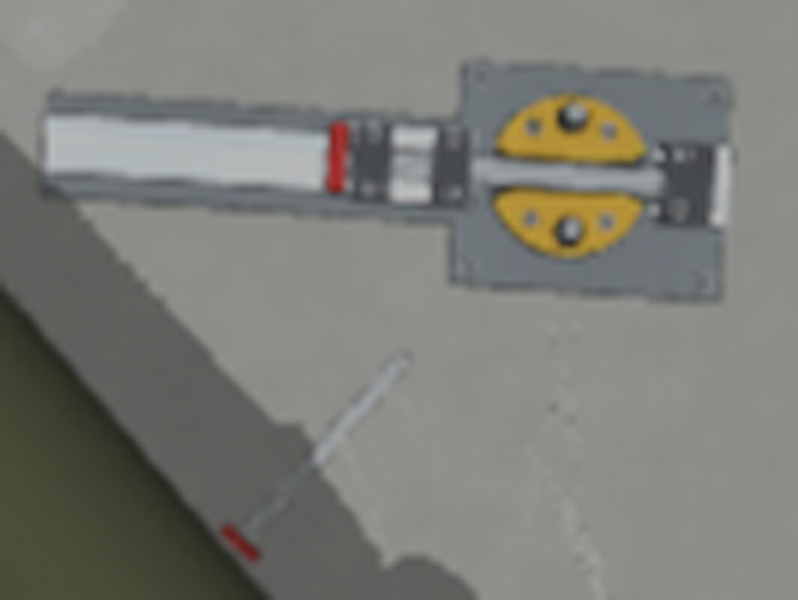

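The bar passes right through the slot into the keeper, with its tab at crop (338,158) close to the guide. The loose look-alike bar is where it was.

```bash
python3 -c "
from rig import job
print(job.close_job())"
```

```text
the job is handed in; nothing more can be done
None
```

The shaft is locked and the job handed in at about 16 s: the disc's slot is lined up and the bar is pushed through until its nose stopped against the keeper's end; nothing else was touched that I could see.

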